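Push the carrier under the camera and start the optical check at the touchless switch

TASK

Get the two turned cups checked: with the fingertips push the blue carrier gently along its rails until it is fully home against the end stop under the camera, leaving both cups seated in it. Then start the check by pointing at the green-ringed touchless switch: hold the fingertips about two centimetres above the middle of its ring, without touching it, for two seconds, and draw the hand back well clear. Nothing is gripped or lifted; do not touch the cups or either switch, do not bring the fingers over the switch with the amber-yellow ring, and leave everything else where it is.

Things in the scene. Friction and masses are not known exactly. Their poses are not given: they have to be found in the camera images.
- station: optical check station, fixed: base plate 350 x 140 x 12 mm, two guide rails (tops 28 mm up, 104 mm apart inside), an end stop and behind it a post 247 mm high with a camera and ring light (its front edge 54 mm ahead of the origin, underside 160 mm above the worktop). Origin on the worktop under mid-track; x axis along the rails towards the stop, y left of that, z up
- stop_face (a point): middle of the end stop's face that the carrier comes to rest against, 120 mm ahead of the station's origin along its x, 27 mm above the worktop; axes as the station's
- carrier: blue plastic workpiece carrier, a loose block 160 (along the rails) x 100 x 30 mm, 0.35 to 0.7 kg, lying on the base plate between the rails with 2 mm play at each side, top 42 mm above the worktop; it starts 60 to 100 mm short of the stop. Origin in the middle of its underside, x axis towards the end stop, z up. Sliding it takes about 2 to 6 N
- carrier_face (a point): middle of the carrier's plain upright end face that looks back towards the robot, to be pushed; 27 mm above the worktop, 160 mm behind the carrier's nose; axes as the carrier's
- carrier_nose (a point): middle of the carrier's far end face, which meets stop_face when the carrier is home
- pocket_right (a point): middle of the floor of the carrier's right pocket (38 mm across, 18 mm deep), where the right cup's foot stands; pocket centre 50 mm ahead of the carrier's origin and 24 mm to the right
- pocket_left (a point): the same for the left pocket, 24 mm to the left
- cup_right: white turned cup, 36 mm across its flange, 43 mm high, standing loose in the right pocket, its rim 67 mm above the worktop; origin in the middle of its foot, z up
- cup_left: the same cup in the left pocket
- green_switch: touchless start switch: grey box 60 x 60 x 50 mm, fixed, with a round black sensor with a lit green ring (39 mm across) on its top; origin in the middle of its underside, z up
- green_lens (a point): middle of the sensor face with the green ring, on top of the box, 57.5 mm above the worktop; z up
- amber_switch: touchless reset switch, the same box with an amber-yellow ring; not to be used. Green and amber may change places
- amber_lens (a point): middle of the sensor face with the amber-yellow ring, 57.5 mm above the worktop; z up
- tape_measure: yellow tape measure, 36 x 80 x 62 mm; bystander, origin at its underside
- threadlock: red bottle with a white nozzle, 34 mm across, 98 mm high; bystander, origin at its underside
- spanner: open-ended spanner lying flat, 137 x 30 x 8 mm, at the front edge; bystander, origin at its underside
- spare_cup: light grey turned cup of the same size standing on the worktop; bystander, origin in the middle of its foot
Not all that is in view belongs to the job. What is shaped like the cup_right but turquoise is not meant.

How it is judged:
By the outcome, as a careful person would: the job done as asked, in the order asked, and still so for the second after the job is handed in, with the robot touching nothing.
It also fails if it takes over 45 s, if anything falls off the work surface, if the arm or the gripper's body presses on something with over 40 N, if the wrist force passes 120 N, or if a joint passes its speed limit or range.

ROBOT

A 6-joint arm with a two-finger parallel gripper is mounted at the origin on a cart in front of the work surface, level with it; the furniture and walls round the work are solid. World frame = base frame: x ahead of the robot, y to its left, z up, the work surface at z = 0. Lengths are in m, angles in rad, forces in N, time in s.
With the tool pointing down it reaches from about 0.325 to 0.75 m from the base axis. Payload 7.6 kg.
Tool frame: the origin (TCP) lies at the very end of the fingers, on their centre line; the grasp point (between the pads) lies env.hold_point_z behind it (env.hold_point_z is the distance from the TCP to the grasp point, in m); z points along the fingers, x is the direction in which the jaws open and shut, and the axes are right-handed (so a half turn about z gives the same grasp; the last joint's range is limited). The gripper opens to 85 mm and grips with 20 to 120 N. Pads are 22 mm wide; open, the fingers measure 114 mm over their backs; the gripper's body (76 mm by 85 mm) begins 54 mm behind the grasp point. The pads swing forward as they close: fully open they stand 13 mm farther back than shut.
Start: joints at [-1.274, 0.052, 1.401, -0, 1.689, -0.07], TCP at [0.188, -0.49, 0.231] pointing down, gripper open.
Joint ranges: [-2.9, 2.9], [-0.91, 2.17], [0.12, 2.37], [-1.06, 4.2], [0.26, 2.73], [-2.93, 2.93]. Speed limits (rad/s): [2.57, 2.57, 3.01, 3.14, 3.14, 3.14].

INTERFACE

Orientations are given as a rotation vector (axis times angle).
In Python, from bench import env, snapshot, camera_params gives the robot as it stands.
- The arm moves only by the shell command python3 -m handwheel 'ROWS'. ROWS is JSON, one flat list of numbers, 7 for each row, row after row: the turn, a rotation vector about the tool's x, y, z in degrees, then the shift along the tool's x, y, z in mm, then the closure, from 0 (fully open) to 1 (shut). A call has 1 to 8 rows; each row shifts and turns the commanded pose from where the row before left it, along the tool's axes as they then stand; what a row does not reach is not made up. A row lasts 1/8 s, in which the tool goes at most 62.5 mm and 10.7 degrees, less where a joint would pass 70% of its speed; a pose out of reach is approached as far as the arm can. A call is refused whole if a number of a shift passes 62.5 or a number of a turn 10.7, either way. A call with a gripper value outside its range is refused whole. The fingers move at their own pace and stop on an object; the grip force is fixed at half the most. Time passes only in rows, so rows that do not move let the fingers close. It gives the time, the measured TCP pose, the force and the opening at its end, in the units of the state.
- env.get_obs(): the state, without advancing time (a new reading comes with each control period).
- snapshot(name): name is "side" or "top" or "wrist"; returns the picture (480x640x3 uint8, blue, green, red); there is no depth.
- camera_params(name): a dict with "fx", "fy", "cx", "cy" (pixels), "R" (3x3) and "t" (3): a world point X has camera coordinates R X + t. Camera axes: x right, y down, z forward; pixel columns grow to the right and rows downward; lengths in m; the calibration is good to about 2 mm. A picture is of the moment at which its call begins: read the wrist's pose just before it. camera_params takes no time and is no camera call; for the wrist camera it gives the pose at the moment of the call.
- env.finish_job(): hands the job in, once; it reports no verdict.
The state is a dict: "time": time; "joints": joint angles; "dq": joint speeds; "tau": joint torques, N m; "position": TCP position; "ee_rot": TCP orientation; "ft_force": force on the tool from outside, world axes, zero at the start; "torque": the same for the moment, N m; "opening": finger opening in m.
Only numpy, scipy, OpenCV 4.12 (cv2) and the standard library are available. Lean on these libraries where they do the work, as an engineer would, in place of code of your own. Each camera call takes 0.05 s, during which the arm holds its last target. There are 200 camera calls.

## Working session

There is one attempt and no reset: what is moved stays moved. The work goes in short steps, Python scripts to look and compute and a shell command to move; the robot and the scene stay as the last step left them, time stands still between calls to the robot, and variables do not carry over. Pictures are saved under pics/ and viewed, about 8 in all and at most 12, crops included, and the job is handed in when it is done.

```bash
mkdir -p pics; ls; python3 - <<'E'
from bench import env,snapshot,camera_params
import cv2
for n in("top","side"):
    cv2.imwrite(f"pics/{n}0.png",snapshot(n)); p=camera_params(n); print(n,p)
o=env.get_obs(); print(o["time"],o["position"],o["ee_rot"],o["opening"],env.hold_point_z)
E
```

```text
pics
top {'fx': 530.9858759062265, 'fy': 530.9858759062265, 'cx': 323.81855293339817, 'cy': 243.17115454437152, 'R': array([[-7.44251345e-04, -9.99759492e-01, -2.19181428e-02],
       [-9.84361285e-01,  4.59353618e-03, -1.76101562e-01],
       [ 1.76159890e-01,  2.14443074e-02, -9.84127957e-01]]), 't': array([0.1384587 , 0.57856187, 0.90252509])}
side {'fx': 555.6979251461297, 'fy': 555.6979251461297, 'cx': 324.13182306058883, 'cy': 240.68851373258508, 'R': array([[ 0.99980788, -0.0108319 ,  0.01633606],
       [ 0.0098929 , -0.44062684, -0.89763585],
       [ 0.01692121,  0.89762501, -0.44043502]]), 't': array([-0.54630556,  0.10551568,  0.73693492])}
0.1 [ 0.18822853 -0.48981223  0.23055248] [-2.58861731e+00  1.77853284e+00  1.70792497e-03] 0.08541688575587608 0.0187
```

View pics/top0.png

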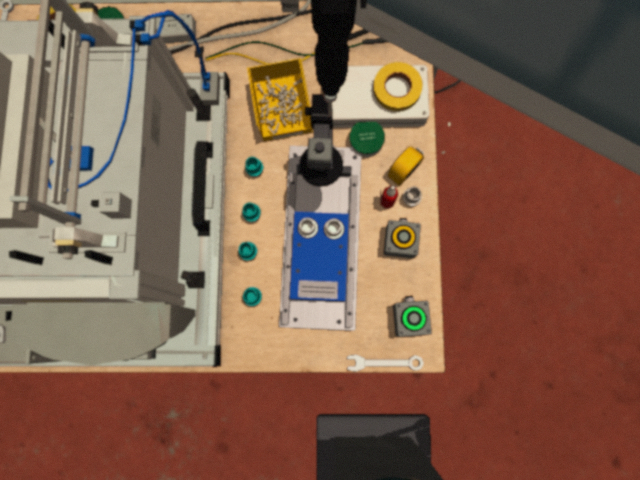

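View pics/side0.png

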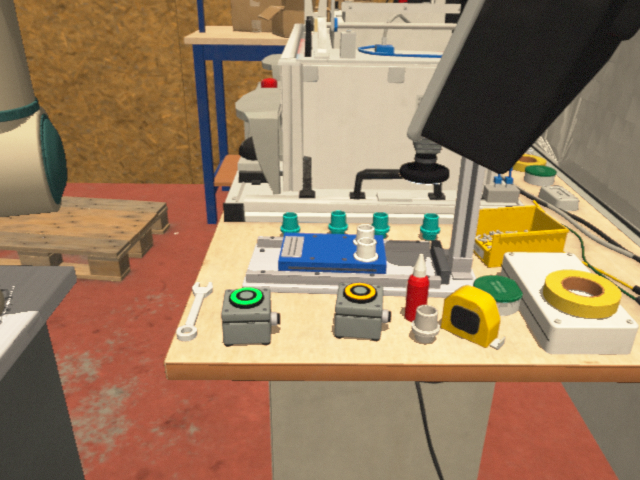

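The top view shows the blue carrier at (288–350, 212–302), with white cups at (308,228) and (334,228). The green ring is at (413,318) and the amber ring at (403,237). The turquoise cups on the left and the grey spare cup at (413,197) are not part of the job. I'll confirm in one enlarged crop.

```bash
cat > h.py <<'E'
import numpy as np
from bench import camera_params
def px(n,u,v,z,p=None):
    p=p or camera_params(n); d=p["R"].T@np.array([(u-p["cx"])/p["fx"],(v-p["cy"])/p["fy"],1]); c=-p["R"].T@p["t"]
    return c+d*(z-c[2])/d[2]
def pr(n,X,p=None):
    p=p or camera_params(n); q=p["R"]@np.array(X)+p["t"]; return q[0]/q[2]*p["fx"]+p["cx"],q[1]/q[2]*p["fy"]+p["cy"]
E
python3 - <<'E'
import cv2
a=cv2.imread("pics/top0.png")
cv2.imwrite("pics/c1.png",cv2.resize(a[180:340,270:450],None,fx=4,fy=3.75*4/3.75*0.9375,interpolation=cv2.INTER_CUBIC))
E
```

```text
(no output)
```

View pics/c1.png

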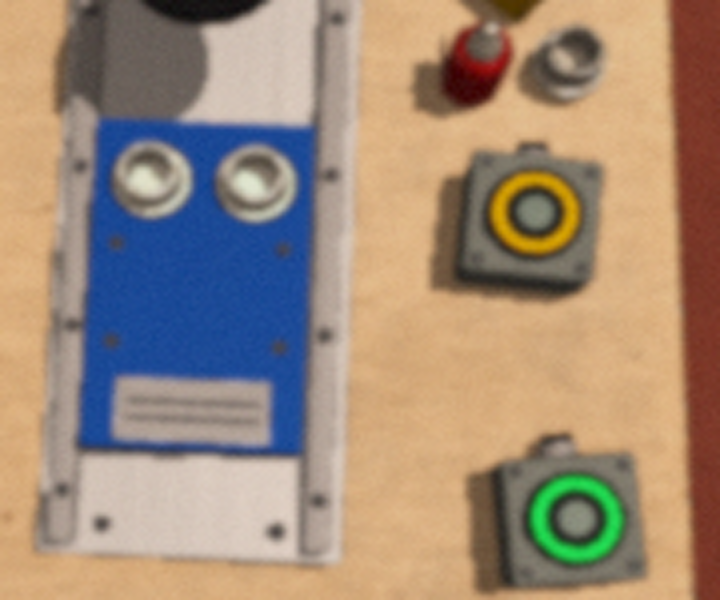

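```bash
python3 - <<'E'
from h import *
from scipy.spatial.transform import Rotation as R
from bench import env
P=lambda x,y,z:px("top",270+(x+.5)/4-.5,180+(y+.5)/3.75-.5,z)
for n,x,y,z in [("bl",79,447,.042),("br",301,455,.042),("fl",99,121,.042),("fr",314,128,.042),("green",576,519,.0575),("amber",535,213,.0575),("plateL",38,550,.012),("plateR",340,562,.012),("cupL",151,172,.067),("cupR",256,175,.067)]:
    print(n,P(x,y,z).round(4))
g=px("side",247,297,.0575);print("green side",g, "amber side",px("side",360.5,292,.0575))
for c in[(281,269),(280,232)]: pass
print(R.from_rotvec(env.get_obs()["ee_rot"]).as_matrix().round(3))
E
```

```text
bl [0.48   0.1989 0.042 ]
br [0.476  0.0996 0.042 ]
fl [0.6396 0.1913 0.042 ]
fr [0.6355 0.0924 0.042 ]
green [ 0.445  -0.0194  0.0575]
amber [ 0.5897 -0.0055  0.0575]
plateL [0.4321 0.2197 0.012 ]
plateR [0.4262 0.0818 0.012 ]
cupL [0.6086 0.1659 0.067 ]
cupR [0.6069 0.1191 0.067 ]
green side [ 0.44873725 -0.02735072  0.0575    ] amber side [ 0.59179337 -0.01313518  0.0575    ]
[[ 0.359 -0.933 -0.   ]
 [-0.933 -0.359  0.001]
 [-0.001 -0.    -1.   ]]
```

Green is the near box at about (0.445,-0.02) and amber the far one at about (0.59,-0.01). The carrier's back face is near (0.478, 0.149), the track yaw is about -2.55°, and the gap to the stop is about 86 mm. I'll shut the jaws, turn the hand square to the track, and travel round inside the switches.

```bash
python3 -m handwheel '[0,0,7.87,0,0,0,1, 0,0,7.87,0,0,0,1, 0,0,7.86,0,0,0,1, 0,0,0,-43,-20,0,1, 0,0,0,-43,-20,0,1, 0,0,0,-43,-20,0,1, 0,0,0,-43,-20,0,1, 0,0,0,-43,-20,0,1]'; python3 -m handwheel '[0,0,0,-43,-20,0,1, 0,0,0,-43,-20,0,1, 0,0,0,-43,-20,0,1, 0,0,0,-50,0,0,1, 0,0,0,-50,0,0,1, 0,0,0,-50,0,0,1, 0,0,0,-50,0,0,1, 0,0,0,-50,0,0,1]'
```

```text
time: 1.1
position: [0.2982, -0.2783, 0.231]
ee_rot: [-2.17, 2.271, 0.001]
ft_force: [0.9, 0.3, 1.0]
opening: 0.0003
time: 2.1
position: [0.3746, 0.0977, 0.2311]
ee_rot: [2.171, -2.271, 0.0]
ft_force: [-0.5, -0.2, 0.3]
opening: 0.0002
```

```bash
python3 -m handwheel '[0,0,0,-27,-20,10,1, 0,0,0,-27,-20,30,1, 0,0,0,0,-20,50,1, 0,0,0,0,0,40,1, 0,0,0,0,0,20,1, 0,0,0,0,0,0,1]'; python3 - <<'E'
from h import *
from bench import snapshot,env
import cv2
p=camera_params("wrist"); a=snapshot("wrist"); b=snapshot("top"); s=snapshot("side")
cv2.imwrite("pics/m.png",cv2.hconcat([cv2.resize(b[190:340,250:450],(400,300),interpolation=2),cv2.resize(a,(400,300))]))
cv2.imwrite("pics/s.png",cv2.resize(s[180:330,230:430],(800,600),interpolation=2))
o=env.get_obs();print(o["position"])
E
```

```text
time: 2.85
position: [0.436, 0.147, 0.0794]
ee_rot: [2.168, -2.268, -0.003]
ft_force: [-0.5, 0.4, 0.3]
opening: 0.0
[0.43795274 0.14746379 0.08254503]
```

View pics/m.png

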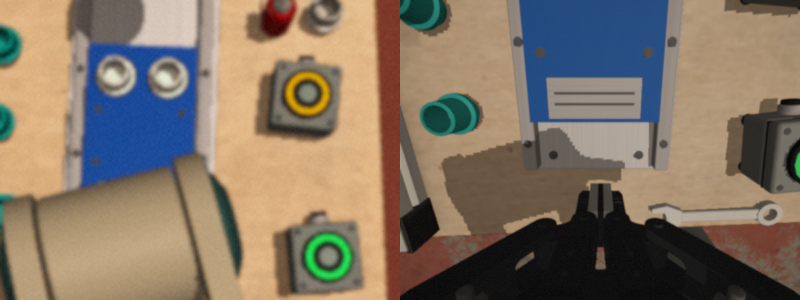

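View pics/s.png

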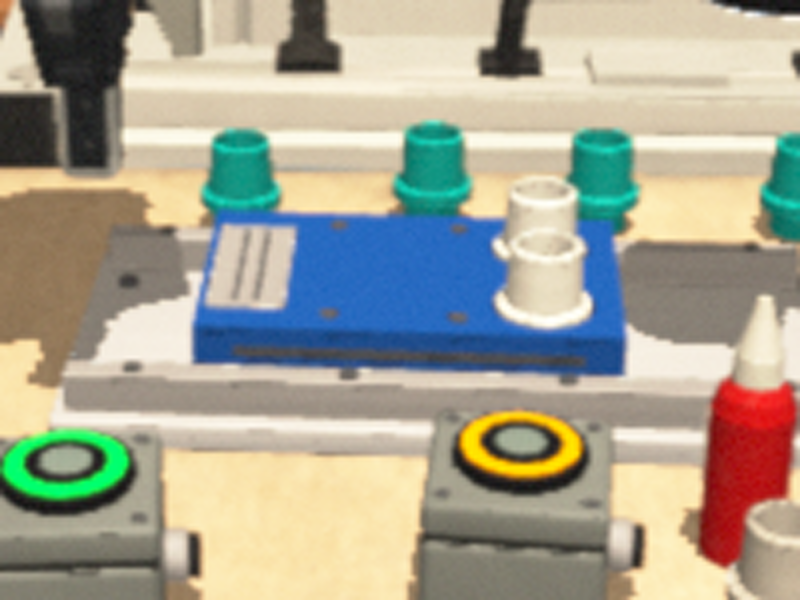

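The wrist view has the fingertips at (600,185) and the middle of the carrier's rear edge at about (595,122). That puts the hand about 3.5 mm right of the centre line, which agrees with my estimate. The side view shows both cups seated and the fingers clear behind the carrier. Next I correct, descend and approach.

```bash
python3 -m handwheel '[0,0,0,-3.5,0,20,1, 0,0,0,0,0,25,1, 0,0,0,0,0,12,1, 0,0,0,0,0,0,1, 0,0,0,0,-7,0,1, 0,0,0,0,-7,0,1, 0,0,0,0,-5,0,1, 0,0,0,0,-3,0,1]'; python3 -m handwheel '[0,0,0,0,-3,0,1, 0,0,0,0,-3,0,1, 0,0,0,0,-3,0,1, 0,0,0,0,-3,0,1, 0,0,0,0,-3,0,1]'
```

```text
time: 4.0
position: [0.4599, 0.1498, 0.0244]
ee_rot: [-2.17, 2.271, -0.0]
ft_force: [-0.7, 0.1, 0.1]
opening: -0.0001
time: 4.62
position: [0.4732, 0.1493, 0.0242]
ee_rot: [2.169, -2.269, -0.004]
ft_force: [-8.4, -0.0, 6.2]
opening: -0.0002
```

```bash
python3 -m handwheel '[0,0,0,0,-4,0,1, 0,0,0,0,-4,0,1, 0,0,0,0,-4,0,1, 0,0,0,0,-4,0,1, 0,0,0,0,-4,0,1]';python3 -m handwheel '[0,0,0,0,-4,0,1, 0,0,0,0,-4,0,1, 0,0,0,0,-4,0,1, 0,0,0,0,-4,0,1, 0,0,0,0,-4,0,1, 0,0,0,0,-4,0,1]'
```

```text
time: 5.25
position: [0.4933, 0.1485, 0.0242]
ee_rot: [2.169, -2.269, -0.004]
ft_force: [-9.0, 0.5, 6.4]
opening: 0.0002
time: 6.0
position: [0.5172, 0.1474, 0.0242]
ee_rot: [2.169, -2.269, -0.004]
ft_force: [-8.7, 0.1, 5.3]
opening: -0.0001
```

```bash
python3 - <<'E'
from h import *
for z in(.0825,.0695):print(pr("side",[.438,.1475,z]))
E
python3 -m handwheel '[0,0,0,0,-4,-1,1, 0,0,0,0,-4,-1,1, 0,0,0,0,-3,-1,1, 0,0,0,0,-3,0,1]'
```

```text
(np.float64(252.29684150682942), np.float64(221.3817211906747))
(np.float64(252.64346370675767), np.float64(229.17613255193234))
time: 6.5
position: [0.5325, 0.1465, 0.0272]
ee_rot: [2.171, -2.271, -0.0]
ft_force: [-2.9, 0.0, -2.2]
opening: -0.0001
```

The TCP matches the visible tip, and the pushing force is now only about 3 N. I'll close the remaining gap slowly.

```bash
python3 -m handwheel '[0,0,0,0,-2.5,0,1, 0,0,0,0,-2.5,0,1, 0,0,0,0,-2.5,0,1, 0,0,0,0,-2,0,1]';python3 -m handwheel '[0,0,0,0,-2,0,1, 0,0,0,0,-2,0,1, 0,0,0,0,-1.5,0,1]';python3 -m handwheel '[0,0,0,0,-1.5,0,1, 0,0,0,0,-1.5,0,1]'
```

```text
time: 7.0
position: [0.542, 0.1461, 0.0273]
ee_rot: [2.171, -2.271, 0.0]
ft_force: [-2.4, -0.1, -1.7]
opening: 0.0002
time: 7.38
position: [0.5468, 0.1459, 0.0272]
ee_rot: [2.17, -2.27, -0.002]
ft_force: [-10.5, -0.6, 3.2]
opening: 0.0001
time: 7.62
position: [0.5468, 0.146, 0.0272]
ee_rot: [2.166, -2.265, -0.01]
ft_force: [-27.5, -1.3, 15.8]
opening: -0.0002
```

The force rose and motion stopped at x=0.5468, so the carrier is against the stop or jammed. I'll ease off, back away and look.

```bash
python3 -m handwheel '[0,0,0,0,2,0,1, 0,0,0,0,3,0,1, 0,0,0,0,10,0,1, 0,0,0,0,20,0,1, 0,0,0,0,40,0,1, 0,0,0,0,40,0,1, 0,0,0,0,0,-40,1]'; python3 - <<'E'
from h import *
from bench import snapshot,env
import cv2
p=camera_params("wrist"); a=snapshot("wrist"); s=snapshot("side")
cv2.imwrite("pics/s2.png",cv2.resize(s[210:310,300:500],(800,400),interpolation=2))
cv2.imwrite("pics/w2.png",a)
E
```

```text
time: 8.5
position: [0.4299, 0.1501, 0.0635]
ee_rot: [2.166, -2.264, -0.007]
ft_force: [0.9, 0.2, -0.4]
opening: -0.0
```

View pics/s2.png

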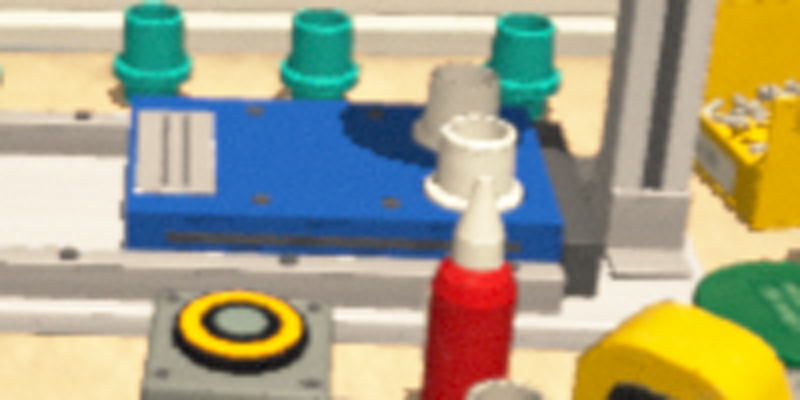

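The carrier's nose is flush against the dark stop at (560,205) in the crop, and both cups are upright in their pockets. Now I move round to in front of the green switch and check it with the wrist camera.

```bash
python3 -m handwheel '[0,0,0,0,0,-50,1, 0,0,0,0,30,-40,1, 0,0,0,20,30,0,1, 0,0,0,50,0,0,1, 0,0,0,50,0,0,1, 0,0,0,50,0,0,1, 0,0,0,0,0,0,1, 0,0,0,0,0,0,1]'; python3 - <<'E'
from h import *
from bench import snapshot,env
import cv2
o=env.get_obs();print(o["position"])
p=camera_params("wrist"); a=snapshot("wrist"); t=snapshot("top")
cv2.imwrite("pics/w3.png",a); cv2.imwrite("pics/t3.png",t)
X=np.array([.445,-.02,.0575]);print(pr("wrist",X,p))
def c(i,lo,hi):
    m=cv2.inRange(cv2.cvtColor(i,cv2.COLOR_BGR2HSV),lo,hi); n,l,s,q=cv2.connectedComponentsWithStats(m)
    return [(s[k],q[k]) for k in range(1,n) if s[k][4]>40]
for n,i,P in(("wrist",a,p),("top",cv2.imread("pics/top0.png"),None),("side",cv2.imread("pics/side0.png"),None)):
    for s,q in c(i,(50,150,130),(75,255,255)): print(n,s,px(n,s[0]+(s[2]-1)/2,s[1]+(s[3]-1)/2,.0575,P).round(4))
E
```

```text
time: 9.6
position: [0.368, -0.016, 0.1574]
ee_rot: [-2.17, 2.271, -0.001]
ft_force: [-0.2, 0.2, -1.2]
opening: 0.0002
[ 0.36802643 -0.01601381  0.15735147]
(np.float64(322.4197611288027), np.float64(124.9799965991843))
wrist [ 289   89   64   67 1760] [ 0.4468 -0.0189  0.0575]
top [403 307  23  23 244] [ 0.4451 -0.0201  0.0575]
side [230 288  32  17 264] [ 0.4466 -0.025   0.0575]
```

View pics/w3.png

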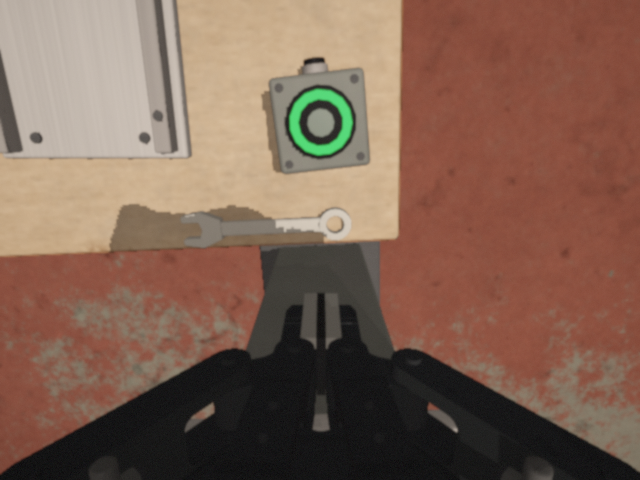

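The green-ringed box is centred at (321,122), and all the cameras put its lens at about (0.446,-0.020). I'll move over it, descend to 20 mm above and hold.

```bash
python3 -m handwheel '[0,0,0,0,-30,0,1, 0,0,0,0.5,-30,0,1, 0,0,0,0,-18,0,1, 0,0,0,0,0,25,1, 0,0,0,0,0,25,1, 0,0,0,0,0,20,1, 0,0,0,0,0,10,1, 0,0,0,0,0,0,1]'; python3 -c "
from bench import snapshot
import cv2
s=snapshot('side');cv2.imwrite('pics/s4.png',cv2.resize(s[220:350,190:320],(600,600),interpolation=2))"
```

```text
time: 10.7
position: [0.4456, -0.0195, 0.077]
ee_rot: [2.172, -2.269, -0.001]
ft_force: [0.4, 0.9, -0.5]
opening: -0.0004
```

View pics/s4.png

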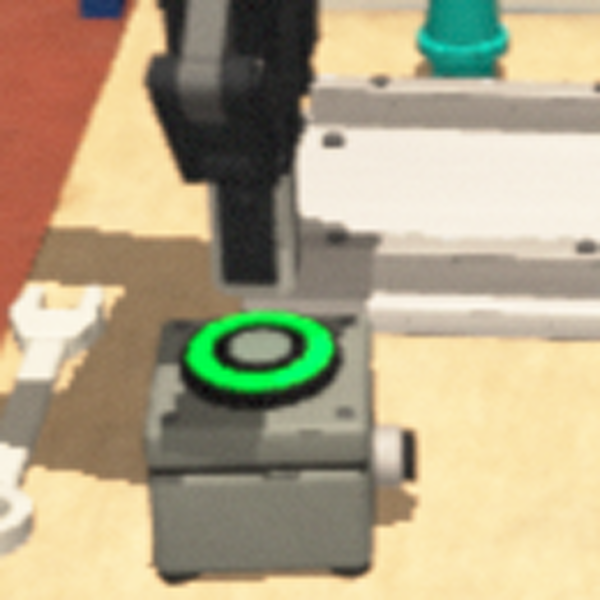

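The tip at (255,285) hovers above the ring centre at (262,348), consistent with a gap of about 20 mm. Now I hold 2.5 s more, then withdraw up and back.

```bash
python3 -m handwheel '[0,0,0,0,0,0,1, 0,0,0,0,0,0,1, 0,0,0,0,0,0,1, 0,0,0,0,0,0,1, 0,0,0,0,0,0,1, 0,0,0,0,0,0,1, 0,0,0,0,0,0,1, 0,0,0,0,0,0,1]'; python3 -m handwheel '[0,0,0,0,0,0,1, 0,0,0,0,0,0,1, 0,0,0,0,0,0,1, 0,0,0,0,0,0,1, 0,0,0,0,0,0,1, 0,0,0,0,0,0,1, 0,0,0,0,0,0,1, 0,0,0,0,0,0,1]'; python3 -m handwheel '[0,0,0,0,0,0,1, 0,0,0,0,0,0,1, 0,0,0,0,0,0,1, 0,0,0,0,0,0,1, 0,0,0,0,0,-30,1, 0,0,0,0,0,-50,1, 0,0,0,0,0,-50,1, 0,0,0,0,40,-20,1]'; python3 -m handwheel '[0,0,0,0,40,0,1, 0,0,0,50,0,0,1, 0,0,0,50,0,0,1, 0,0,0,50,0,0,1, 0,0,0,50,0,0,1, 0,0,0,0,0,0,1, 0,0,0,0,0,0,1]'
python3 - <<'E'
from bench import snapshot
import cv2
s=snapshot("side");t=snapshot("top")
cv2.imwrite("pics/e.png",cv2.hconcat([cv2.resize(s[190:360,200:520],(480,255)),cv2.resize(t[130:385,220:450],(230,255))]))
E
```

```text
time: 11.75
position: [0.4457, -0.0202, 0.0773]
ee_rot: [2.171, -2.271, 0.0]
ft_force: [-0.1, -0.3, 0.1]
opening: -0.0003
time: 12.75
position: [0.4458, -0.0202, 0.0773]
ee_rot: [2.171, -2.271, 0.0]
ft_force: [0.1, -0.1, 1.0]
opening: -0.0
time: 13.75
position: [0.4069, -0.0186, 0.2303]
ee_rot: [-2.169, 2.269, -0.005]
ft_force: [0.1, -0.1, 1.0]
opening: 0.0
time: 14.62
position: [0.3568, -0.2161, 0.2272]
ee_rot: [-2.17, 2.271, 0.001]
ft_force: [-0.4, -0.2, 0.3]
opening: -0.0001
```

View pics/e.png

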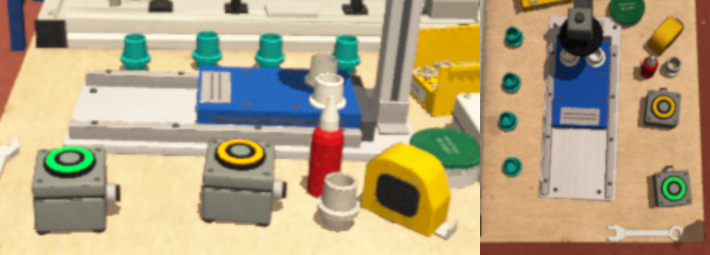

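The carrier is home with both cups upright, the bystanders have not moved, and the hand is clear. I'm handing in the job.

```bash
python3 -c "
from bench import env
print(env.finish_job())"
```

```text
the job is handed in; nothing more can be done
None
```

I've handed the job in; it gave no verdict. The carrier is home against the end stop and the green switch has had its pointing gesture.

- **Carrier:** I pushed it about 80 mm with the closed fingertips. It stopped against the end stop, and the force on the tool rose to about 30 N at the end. While it was sliding, the force was 3 to 11 N. The pictures afterwards show its nose against the stop and both cups upright in their pockets.
- **Green switch:** I held the fingertips at (0.446, -0.020, 0.077), about 20 mm above the middle of the ring, for about 2.5 s. I saw no contact force. I then drew the hand up and well to the side, about 0.2 m away. The fingers never went over the amber switch, and the last picture shows everything else where it was. The clock read about 14.7 s at the end.
- **Checks that disagreed:**
  - The side camera put the green lens about 5 mm to the right of where the top and wrist cameras did; I used the top and wrist values.
  - For part of the push there was an unexplained upward force of about 6 N, which went away when I raised the tips 3 mm.
  - The stop was met about 6 mm earlier than I had estimated.
  - I saw no sign in the images that the check itself had started, but I did not look for one specifically.

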